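Spread the snap ring over the burnisher spindle and hold it at its groove

ROBOT

A 6-joint arm with a two-finger parallel gripper is mounted at the origin on a cart in front of the work surface, level with it; the furniture and walls round the work are solid. World frame = base frame: x ahead of the robot, y to its left, z up, the work surface at z = 0. Lengths are in mm, angles in rad, forces in N, time in s.
With the tool pointing down it reaches from about 350 to 800 mm from the base axis. Payload 7.3 kg.
Tool frame: the origin (TCP) lies on the centre line of the jaws, within the pads' length; the fingertips stand 8 mm ahead of it and the grasp point (between the pads) lies 11 mm behind it; z points along the fingers, y is the line along which they close (so a half turn about z gives the same grasp; the last joint's range is limited). The gripper opens to 85 mm and grips with 20 to 120 N. Pads are 22 mm wide; open, the fingers measure 114 mm over their backs; the gripper's body (76 mm by 85 mm) begins 54 mm behind the grasp point. The pads swing forward as they close: fully open they stand 13 mm farther back than shut.
Start: joints at [-0.146, 0.342, 1.524, -0, 1.275, -0.146], TCP at [525.02, 0.019, 213.122] pointing down, gripper open.
Joint ranges: [-2.53, 2.53], [-0.77, 2.02], [0.04, 2.7], [-1, 4.14], [0.28, 2.66], [-3.11, 3.11]. Speed limits (rad/s): [2.57, 2.57, 3.14, 3.14, 3.14, 3.14].

INTERFACE

Orientations are given as a 3x3 rotation matrix whose columns are the frame's x, y, z axes.
In Python, from plant import get_obs, camera, close_job gives the robot as it stands. The module is installed in compiled form; this text tells all that it offers.
- The arm moves only by the shell command python3 -m inch 'ROWS' [FORCE]. ROWS is a JSON object whose one key "plan" holds one flat list of numbers, 7 for each row, row after row: the shift along the tool's x, y, z in units of 30 mm (1.0 is 30 mm), then the turn, a rotation vector about the tool's x, y, z in units of 6 degrees (1.0 is 6 degrees), then the opening, from 0 (shut) to 1 (fully open). A call has 1 to 5 rows; each row shifts and turns the commanded pose from where the row before left it, along the tool's axes as they then stand; what a row does not reach is not made up. A row lasts 1/12 s, in which the tool goes at most 41.7 mm and 7.16 degrees, less where a joint would pass 70% of its speed; a pose out of reach is approached as far as the arm can. A call is refused whole if a number of a shift passes 1 or a number of a turn 1, either way. A call with a gripper value outside its range is refused whole. The fingers move at their own pace and stop on an object; FORCE is the grip in N (left out, the last holds). Time passes only in rows, so rows that do not move let the fingers close. It gives the time, the measured TCP pose, the force, the opening and the grip force at its end, in the units of the state.
- get_obs(): the state, without advancing time (a new reading comes with each control period).
- camera(name): name is "scene" or "side" or "wrist"; returns a dict with "frame" (480x640x3 uint8, red, green, blue), "camera_matrix" (3x3 intrinsics, pixels), "origin" and "orientation" of the camera in the world. Camera axes: x right, y down, z forward; pixel columns grow to the right and rows downward; lengths in mm; the calibration is good to about 2 mm. The wrist camera is an equidistant fisheye: a pixel r from the principal point sees the ray r / f radians off the axis. A picture is of the moment at which its call begins. There is no depth.
- close_job(): hands the job in; it is judged then, once.
The state is a dict: "time": time; "q": joint angles; "dq": joint speeds; "tau": joint torques, N m; "tcp_pos": TCP position; "tcp_rot": TCP orientation; "ft_force": force on the tool from outside, world axes, zero at the start; "moment": the same for the moment, N m; "grip_width": finger opening in mm; "finger_force": force on a finger pad.
Only numpy, scipy, OpenCV 4.12 (cv2) and the standard library are available. Lean on these libraries where they do the work, as an engineer would, in place of code of your own. Each camera call takes 0.05 s, during which the arm holds its last target. There are 200 camera calls.

TASK

The wooden wheel of the bench burnisher needs its snap ring back: first press the red stop button on its switch box all the way down and let it come up, then do the same with the blue spindle-brake button. Pick up the snap-ring pliers by both red handles, with the ring already on their tips, squeeze the handles fully so that the ring is spread, and keep it spread while you slide it over the end of the spindle, back to the groove against the washer, without forcing it. Finish while holding it there, pliers still squeezed and the ring open round the groove, so that I can check the fit before it snaps in; leave the beeswax, the dye bottle and the screwdriver alone.

Things in the scene. Friction and masses are not known exactly. Their poses are not given: they have to be found in the camera images.
- burnisher: Fixed bench burnisher: green motor, dark wood wheel (88 mm diameter) on a level steel spindle, grey switch box 128 x 74 x 48 mm centred at x +20, y +165 mm. Origin at the foot's underside, 3 mm above the bench, below the outer face of the brass washer (64 mm diameter) before the wheel. -x points out along the spindle, away from the motor; z up. The spindle axis is 120 mm above the origin.
- groove (a point): On the spindle axis, middle of the 6 mm wide groove (37 mm diameter) that lies right at the washer: washer face 3 mm behind (+x). Axes as the burnisher's: the ring travels along +x to get here. Behind the washer the wheel (43 mm long), then the motor (112 mm over its ribs, to 222 mm behind the washer; its top 182 mm above the bench).
- spindle_end (a point): Centre of the spindle's free end, 16 mm in front of the groove's middle. The spindle is 40 mm in diameter, its last 4.5 mm chamfered down to 33 mm.
- stop_button_top (a point): Centre of the top of the red stop button (28 mm in diameter, on the switch box, the one nearer the spindle's free end).
- brake_button_top (a point): Centre of the top of the blue spindle-brake button (28 mm in diameter, 56 mm behind the red one along the burnisher's +x).
- stop_button (a joint): Travel of the red button in m: 0 up, 0.006 fully down; sprung, fully down takes 5 N; comes up by itself.
- brake_button (a joint): Travel of the blue button in m: 0 up, 0.006 fully down; sprung, fully down takes 5 N; comes up by itself.
- pliers: Loose snap-ring pliers, 220 mm long, about 0.2 kg, two red handles, flat on the green mat (top 3 mm above the bench). Dark ring (3 mm thick, 48 mm outside) stands upright on the tips and stays on them. Origin under the rivet; +x to the tips, z up. Handles x -30 to -132 mm, z 0 to 16 mm; at rest splayed, 62 mm over the outsides at x = -75; squeezed to their stop parallel, 33 mm.
- pliers_grip (a point): Where to grip: between the handles, 75 mm behind the rivet, 8 mm above the underside; close along the pliers' y. The handles move symmetrically against a spring (3 N, 10 N at the stop; grip harder, 40 N or more, so that the pliers do not swing); let go, they open and the ring closes.
- ring_center (a point): Centre of the spread ring's opening, in the ring's middle plane: 160 mm ahead of pliers_grip (+x) and 20.3 mm higher. Axes as the pliers'; the ring's axis is x. The opening is 37.6 mm wide at rest (too small for the spindle), 46 mm clear when spread. Nothing of the pliers reaches more than 1.5 mm ahead of this point.
- handle_l (a joint): How far the handles are squeezed, rad: 0 apart (ring closed), 0.19 at the stop (ring fully spread); a hard grip reads up to 0.21.
- beeswax: Bystander: yellow-brown block of beeswax, 34 x 46 x 19 mm.
- dye_brown: Bystander: small brown bottle with black cap, 34 mm in diameter, 74 mm tall.
- screwdriver: Bystander: screwdriver with a green handle, 174 mm long, lying on the bench.

How it is judged:
By the outcome, as a careful person would: the job done as asked, in the order asked, and still so for the second after the job is handed in, while the arm keeps its last pose, push and grip.
It also fails if it takes over 48 s, if anything falls off the work surface, if the arm or the gripper's body presses on something with over 40 N, if the wrist force passes 120 N, or if a joint passes its speed limit or range.

## Working session

There is one attempt and no reset: what is moved stays moved. The work goes in short steps, Python scripts to look and compute and a shell command to move; the robot and the scene stay as the last step left them, time stands still between calls to the robot, and variables do not carry over. Pictures are saved under pics/ and viewed, at most 10 in all, crops included, and the job is handed in when it is done.

```bash
mkdir -p pics
cat > h.py <<'E'
import numpy as np, cv2
from plant import get_obs, camera
def snap(name, fn):
    c=camera(name); cv2.imwrite('pics/'+fn, c['frame'][:,:,::-1]); 
    np.savez('pics/'+fn+'.npz', **{k:np.array(v) for k,v in c.items()}); return c
def load(fn): return dict(np.load('pics/'+fn+'.npz'))
def ray(c,u,v,fish=False):
    K=np.array(c['camera_matrix']); x=(u-K[0,2])/K[0,0]; y=(v-K[1,2])/K[1,1]
    if fish:
        r=np.hypot(x,y); d=np.array([x/r*np.sin(r),y/r*np.sin(r),np.cos(r)]) if r>1e-9 else np.array([0,0,1.])
    else: d=np.array([x,y,1.]); d/=np.linalg.norm(d)
    return np.array(c['origin']), np.array(c['orientation'])@d
def onz(c,u,v,z,fish=False):
    o,d=ray(c,u,v,fish); return o+d*(z-o[2])/d[2]
def tri(rays):
    A=np.zeros((3,3));b=np.zeros(3)
    for o,d in rays:
        P=np.eye(3)-np.outer(d,d);A+=P;b+=P@o
    p=np.linalg.solve(A,b); return p,[np.linalg.norm((np.eye(3)-np.outer(d,d))@(p-o)) for o,d in rays]
def proj(c,p,fish=False):
    K=np.array(c['camera_matrix']); q=np.array(c['orientation']).T@(np.array(p)-np.array(c['origin']))
    if fish:
        r=np.hypot(q[0],q[1]); t=np.arctan2(r,q[2]); x,y=q[0]/r*t,q[1]/r*t
    else: x,y=q[0]/q[2],q[1]/q[2]
    return np.array([K[0,0]*x+K[0,2],K[1,1]*y+K[1,2]])
E
python3 - <<'E'
from h import *
for n in ['scene','side','wrist']:
    c=snap(n,n+'1.png'); print(n,np.round(c['origin']),np.round(c['orientation'],2).tolist(),np.round(np.array(c['camera_matrix'])[[0,0],[0,2]]))
print(get_obs())
E
```

```text
scene [-272. -578.  760.] [[0.46, -0.5, 0.73], [-0.89, -0.26, 0.37], [0.0, -0.82, -0.57]] [563. 314.]
side [ 373. -971.  946.] [[0.97, -0.18, 0.16], [-0.24, -0.69, 0.68], [-0.01, -0.7, -0.71]] [560. 325.]
wrist [525.  74. 374.] [[1.0, -0.0, -0.0], [-0.0, -0.96, -0.29], [-0.0, 0.29, -0.96]] [372. 322.]
{'time': 0.15, 'q': array([-1.46001634e-01,  3.42594313e-01,  1.52478171e+00, -7.32856396e-06,
        1.27539214e+00, -1.46017021e-01]), 'dq': array([ 2.64534305e-04, -5.82020752e-05, -3.38000316e-03, -5.27279523e-04,
        1.66272228e-04, -1.80989674e-04]), 'tau': array([ 1.24654900e-03, -4.33907533e+01, -2.46148127e+01, -9.02174702e-05,
        5.71925848e-03,  3.60333468e-05]), 'tcp_pos': array([5.24688141e+02, 6.49082578e-02, 2.12574741e+02]), 'tcp_rot': array([[-1.74285460e-05,  9.99999322e-01, -1.16402031e-03],
       [ 9.99999986e-01,  1.76195505e-05,  1.64080305e-04],
       [ 1.64100703e-04, -1.16401744e-03, -9.99999309e-01]]), 'ft_force': array([ 0.40049517,  0.24866326, -0.25996737]), 'moment': array([ 0.0164243 , -0.02039959, -0.04184238]), 'finger_force': 0.0, 'grip_width': 85.4582596929271}
```

View pics/scene1.png

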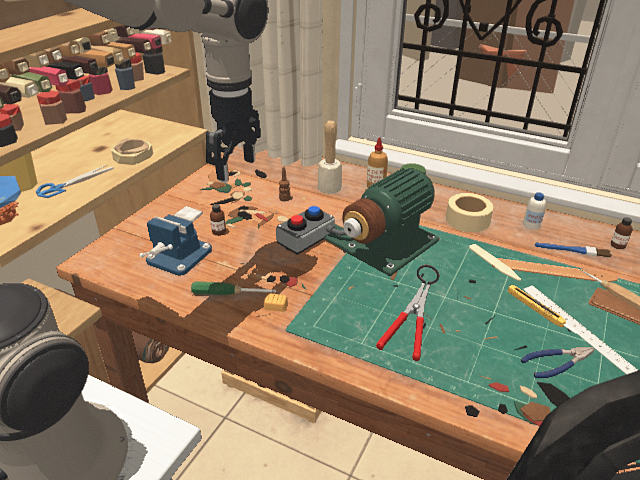

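View pics/side1.png

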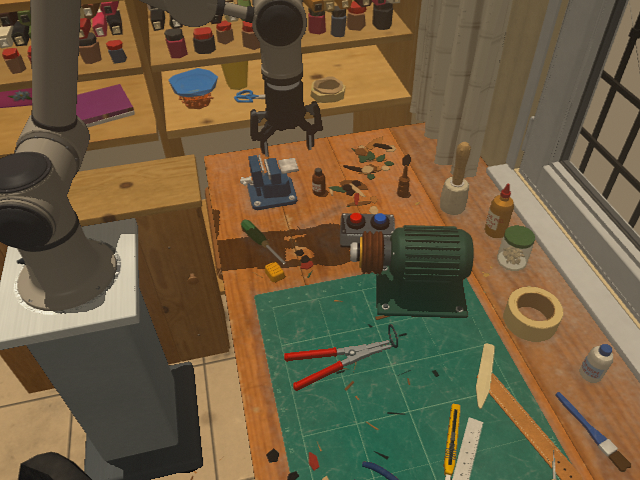

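View pics/wrist1.png

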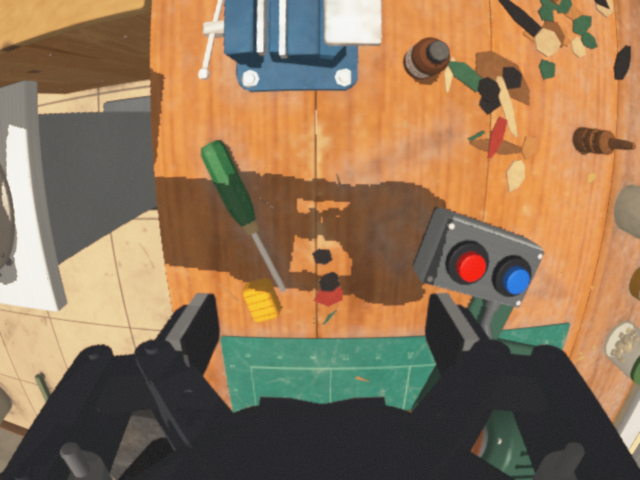

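The scene shows the buttons at red (296,222) and blue (314,213), the spindle end near (350,230), and the pliers with rivet near (416,310) and ring at (428,272). In the side view the buttons are at (356,219) and (379,219), and the ring is at (393,336). In the wrist view the buttons are at (468,265) and (514,277).

Next I'll measure the buttons by colour and make enlarged crops.

Run:
```python
from h import *
S={n:load(n+'1.png') for n in ['scene','side','wrist']}
def cen(c,hr,box):
    x0,y0,x1,y1=box; h=cv2.cvtColor(c['frame'][y0:y1,x0:x1],cv2.COLOR_RGB2HSV)
    m=np.zeros(h.shape[:2],bool)
    for a,b in hr: m|=(h[...,0]>=a)&(h[...,0]<=b)
    m&=(h[...,1]>170)&(h[...,2]>90)
    n,l,s,ce=cv2.connectedComponentsWithStats(m.astype(np.uint8)); i=1+np.argmax(s[1:,4])
    return ce[i]+[x0,y0], s[i]
B={'scene':(270,195,335,240),'side':(335,205,400,240),'wrist':(430,230,545,310)}
for nm,hr in [('red',[(0,6),(174,180)]),('blue',[(100,125)])]:
    r=[]
    for n in S:
        p,s=cen(S[n],hr,B[n]); print(nm,n,p.round(1),s); r.append(ray(S[n],*p,fish=n=='wrist'))
    p,e=tri(r); print(p.round(1),np.round(e,1))
a=S['scene']['frame'][180:350,330:450]; b=S['side']['frame'][225:395,275:415]
k=4
A=cv2.resize(a,None,fx=3.4,fy=3.4,interpolation=2);Bb=cv2.resize(b,None,fx=2.8,fy=2.8,interpolation=2)
im=np.zeros((600,800,3),np.uint8); im[:578,:408]=A[:600]; im[:476,408:800]=Bb[:,:392]
cv2.imwrite('pics/crop1.png',im[:,:,::-1])
```

```text
red scene [296.4 219.5] [21 20 12 10 98]
red side [355.4 217.4] [ 15   8  12  10 100]
red wrist [470.8 266.3] [ 27  22  29  30 679]
[664.7 -53.3  66.1] [0.8 0.7 0.7]
blue scene [313.7 210.4] [38 12 12  8 75]
blue side [381.5 214.5] [46  9  2  2  2]
blue wrist [516.  279.7] [ 73  37  27  27 532]
[720.1 -67.9  68.4] [4.4 6.2 2.1]
```

View pics/crop1.png

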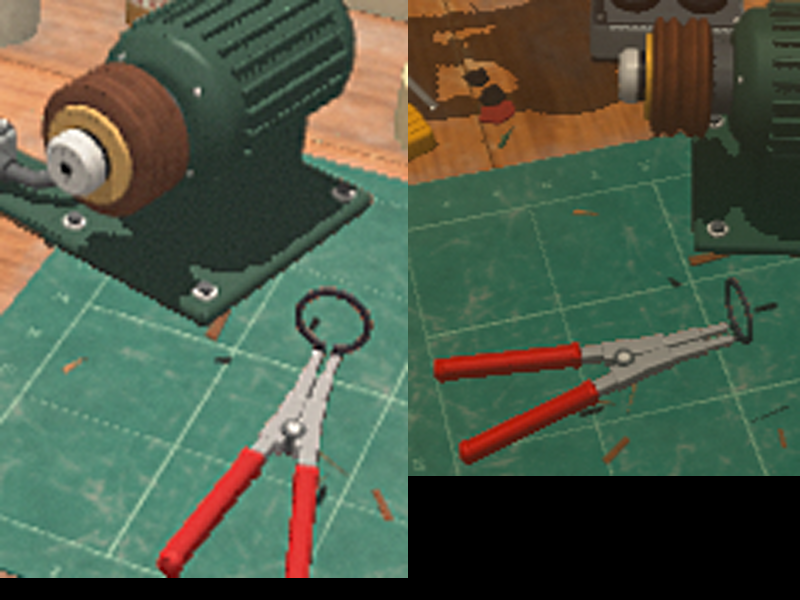

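The crop shows the spindle-end hole at scene (349.4,230.6), the rivet at scene (416,306.5) and side (352,352.5), and the ring centre at scene (428,274.4) and side (393,336). I'll fit the burnisher and pliers poses from these.

Run:
```python
from h import *
from scipy.optimize import least_squares
S={n:load(n+'1.png') for n in ['scene','side','wrist']}
T=lambda a,b:tri([ray(S['scene'],*a),ray(S['side'],*b)])
for n,a,b in [('rivet',(415.9,306.5),(351.8,352.5)),('ring',(428.2,274.4),(392.9,336.1)),('hl',(381,346),(287.5,356.5)),('hr',(417,356),(296.5,385))]:
    p,e=T(a,b); print(n,p.round(1),np.round(e,1))
for n,u,v in [('red',470.8,266.3),('blue',516,279.7)]:
    for z in (64,66): print(n,z,onz(S['wrist'],u,v,z,True).round(1))
obs=[('wrist','r',(470.8,266.3)),('wrist','b',(516,279.7)),('scene','r',(296.4,219.5)),('scene','b',(313.7,210.4)),('side','r',(355.4,217.4)),('scene','e',(349.4,230.6))]
def L(k,zb): return {'r':np.array([-8,165,zb]),'b':np.array([48,165,zb]),'e':np.array([-19,0,120.])}[k]
def W(p,l):
    c,s=np.cos(p[2]),np.sin(p[2]); return np.array([p[0]+c*l[0]-s*l[1],p[1]+s*l[0]+c*l[1],3+l[2]])
def f(p): return np.concatenate([(proj(S[n],W(p,L(k,p[3])),n=='wrist')-uv)*(0.7 if n=='wrist' else 1) for n,k,uv in obs])
r=least_squares(f,[620,-210,-.25,62]); print(r.x.round(3),np.degrees(r.x[2]).round(2)); print(r.fun.round(1).tolist())
for k in 'rbe': print(k,W(r.x,L(k,r.x[3])).round(1))
print('side end',proj(S['side'],W(r.x,L('e',0))))
```

```text
rivet [ 565.  -376.1   15.5] [0.7 0.7]
ring [ 649.9 -371.7   34.8] [0.7 0.7]
hl [ 440.7 -351.3    8.8] [2.2 2.2]
hr [ 444.7 -418.9   11.5] [1.9 1.9]
red 64 [666.4 -54.3  64. ]
red 66 [665.5 -53.5  66. ]
blue 64 [720.7 -70.5  64. ]
blue 66 [719.4 -69.6  66. ]
[ 6.24017e+02 -2.13650e+02 -2.99000e-01  6.29590e+01] -17.12
[-0.4, 0.1, -0.6, 0.3, 0.1, -0.3, 0.1, -0.4, 0.4, 0.3, -0.6, -1.8]
r [665.  -53.6  66. ]
b [718.5 -70.1  66. ]
e [ 605.9 -208.1  123. ]
side end [349.78244183 251.48399725]
```

The fit is consistent: burnisher yaw is -17.1°, button tops are at z 66, and the predicted side-view spindle end matches the image to within 0.5 px. I'll move over the red button with the fingers shut.

```bash
python3 -m inch '{"plan":[-0.36,0.93,0.6,0,0,0,0, -0.36,0.93,0.6,0,0,0,0, -0.36,0.93,0.6,0,0,0,0, -0.36,0.93,0.6,0,0,0,0, -0.36,0.93,0.6,0,0,0,0]}' 60; python3 -m inch '{"plan":[0,0,0.3,0,0,0,0, 0,0,0.3,0,0,0,0, 0,0,0.3,0,0,0,0, 0,0,0,0,0,0,0, 0,0,0,0,0,0,0]}'
```

```text
time: 0.57
tcp_pos: [665.5, -54.5, 121.8]
tcp_rot: [[-0.0, 1.0, -0.001], [1.0, 0.0, 0.0], [0.0, -0.001, -1.0]]
ft_force: [-0.3, -0.1, -0.1]
grip_width: 25.6
finger_force: 0.0
time: 0.98
tcp_pos: [663.9, -53.5, 96.6]
tcp_rot: [[-0.0, 1.0, -0.0], [1.0, 0.0, 0.0], [0.0, -0.0, -1.0]]
ft_force: [-0.0, -0.3, 0.9]
grip_width: -0.2
finger_force: 0.0
```

```bash
python3 -m inch '{"plan":[0,0,0.6,0,0,0,0, 0,0,0.15,0,0,0,0, 0,0,0.1,0,0,0,0, 0,0,0,0,0,0,0, 0,0,0,0,0,0,0]}'; python3 -m inch '{"plan":[0,0,0.1,0,0,0,0, 0,0,0,0,0,0,0]}'
```

```text
time: 1.4
tcp_pos: [664.8, -53.9, 71.6]
tcp_rot: [[-0.0, 1.0, 0.001], [1.0, 0.0, -0.0], [-0.0, 0.001, -1.0]]
ft_force: [0.1, -0.1, 0.9]
grip_width: 0.1
finger_force: 0.0
time: 1.57
tcp_pos: [664.6, -54.0, 67.8]
tcp_rot: [[-0.0, 1.0, 0.001], [1.0, 0.0, -0.0], [-0.0, 0.001, -1.0]]
ft_force: [0.4, 0.7, -0.2]
grip_width: -0.0
finger_force: 0.0
```

```bash
python3 -m inch '{"plan":[0,0,0.1,0,0,0,0, 0,0,0,0,0,0,0]}';python3 -m inch '{"plan":[0,0,0.1,0,0,0,0, 0,0,0,0,0,0,0]}'
python3 - <<'E'
from h import *
c=snap('scene','s2.png');d=snap('side','d2.png')
a=cv2.resize(c['frame'][170:250,250:340],None,fx=4.4,fy=5,interpolation=2)
b=cv2.resize(d['frame'][170:250,320:410],None,fx=4.4,fy=5,interpolation=2)
cv2.imwrite('pics/c2.png',np.hstack([a,b])[:,:,::-1])
E
```

```text
time: 1.73
tcp_pos: [664.3, -54.0, 64.2]
tcp_rot: [[-0.0, 1.0, -0.0], [1.0, 0.0, 0.0], [0.0, -0.0, -1.0]]
ft_force: [-0.5, -0.0, -0.4]
grip_width: 0.1
finger_force: 0.0
time: 1.9
tcp_pos: [664.3, -53.9, 61.0]
tcp_rot: [[-0.0, 1.0, -0.001], [1.0, 0.0, 0.0], [0.0, -0.001, -1.0]]
ft_force: [1.0, -0.8, -0.4]
grip_width: -0.0
finger_force: 0.0
```

View pics/c2.png

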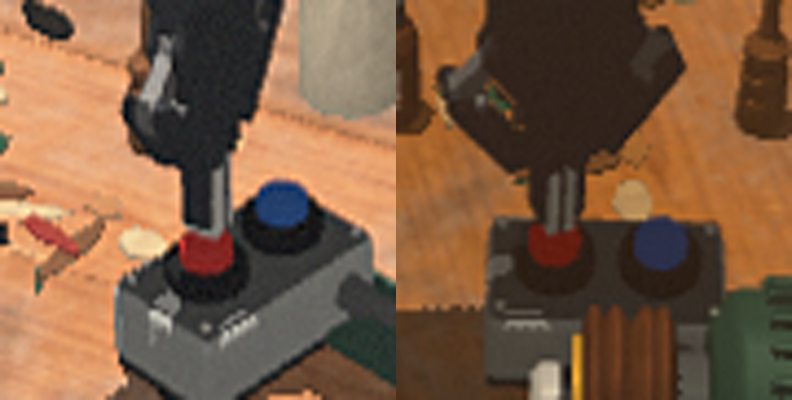

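The fingertip is centred on the red cap in both views (left at (207,235), right at (557,230)), in contact or nearly so. There's no force yet, so I'll check the tip's projected height.

```bash
python3 - <<'E'
from h import *
for n,f,o in [('scene','s2.png',(250,170)),('side','d2.png',(320,170))]:
    c=load(f)
    for z in (51,53,58,61,66): print(n,z,((proj(c,(664.3,-53.9,z))-o)*[4.4,5]).round())
o=get_obs(); print(o['time'],o['tcp_pos'],o['ft_force'])
E
python3 -m inch '{"plan":[0,0,0,0,0,0,0]}'
```

```text
scene 51 [205. 275.]
scene 53 [205. 271.]
scene 58 [205. 262.]
scene 61 [205. 256.]
scene 66 [204. 247.]
side 51 [156. 263.]
side 53 [156. 260.]
side 58 [156. 252.]
side 61 [156. 247.]
side 66 [156. 239.]
2.0 [664.40148645 -53.95852521  61.39541838] [-0.1682228   0.55584322 -1.31074649]
time: 2.08
tcp_pos: [664.6, -54.0, 61.6]
tcp_rot: [[-0.0, 1.0, 0.0], [1.0, 0.0, -0.0], [-0.0, 0.0, -1.0]]
ft_force: [-0.7, -0.1, 0.1]
grip_width: -0.3
finger_force: 0.0
```

```bash
python3 -m inch '{"plan":[0,0,0.1,0,0,0,0, 0,0,0,0,0,0,0]}' | sed -n '1,2p;4p';python3 -m inch '{"plan":[0,0,0.1,0,0,0,0, 0,0,0,0,0,0,0]}'| sed -n '1,2p;4p'
```

```text
time: 2.25
tcp_pos: [664.3, -53.9, 58.1]
ft_force: [0.1, 0.0, -0.9]
time: 2.42
tcp_pos: [664.2, -53.9, 54.9]
ft_force: [0.6, -0.5, 0.0]
```

Run:
```python
from h import *
c=snap('scene','s3.png');d=snap('side','d3.png');w=snap('wrist','w3.png')
a=cv2.resize(c['frame'][170:250,250:340],None,fx=4.4,fy=5,interpolation=2)
b=cv2.resize(d['frame'][170:250,320:410],None,fx=4.4,fy=5,interpolation=2)
im=np.hstack([a,b]); im=cv2.resize(im,(800,300)); ww=cv2.resize(w['frame'],(400,300))
w2=cv2.resize(w['frame'][150:450,150:550],(400,300))
cv2.imwrite('pics/c3.png',np.vstack([im,np.hstack([ww,w2])])[:,:,::-1])
print(get_obs()['tau'])
```

```text
[ 1.25622017e-03 -6.01094913e+01 -2.24611902e+01 -3.84520954e-04
  2.83271307e-03  7.08850484e-05]
```

View pics/c3.png

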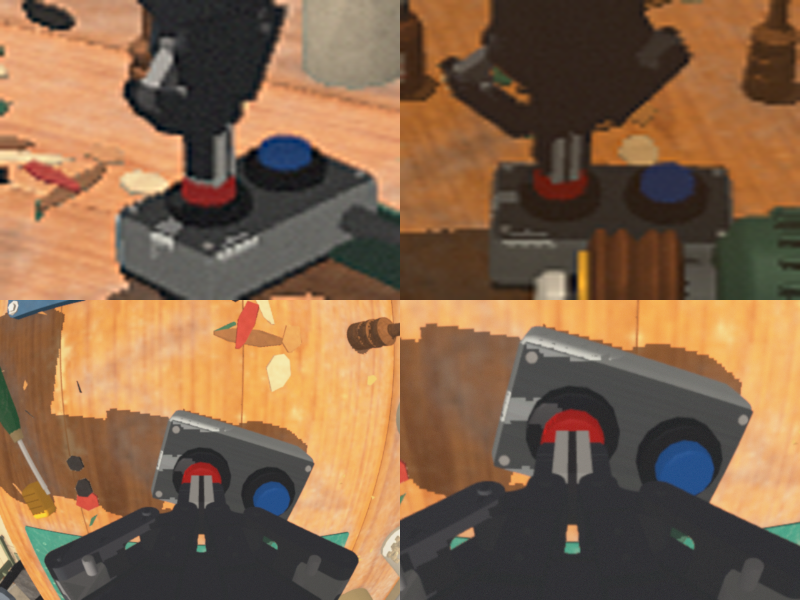

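The fingers are centred on the red cap, and red is still visible around the tip: scene crop (210,192), side crop (562,185), wrist (322,275). I'll use the wrist camera to check how far the fingertip really is ahead of the TCP.

Run:
```python
from h import *
c=load('w3.png'); o=get_obs(); print(o['tcp_pos'],o['ft_force'],c['origin'],np.round(c['orientation'],3).tolist())
t=o['tcp_pos'];R=o['tcp_rot']
for d in (-20,-10,0,8): 
    p=t+R@[0,0,d]; print(d,proj(c,p,True).round(1), [proj(load(f),p).round(1).tolist() for f in('s3.png','d3.png')])
def cen(c,box):
    x0,y0,x1,y1=box; h=cv2.cvtColor(c['frame'][y0:y1,x0:x1],cv2.COLOR_RGB2HSV)
    m=((h[...,0]<7)|(h[...,0]>174))&(h[...,1]>150)&(h[...,2]>70)
    ys,xs=np.nonzero(m); return xs.min()+x0,xs.max()+x0,ys.min()+y0,ys.max()+y0,m.sum()
for a,b in (('scene1.png','side1.png'),('s2.png','d2.png'),('s3.png','d3.png')):
    print(cen(load(a),(285,205,308,235)),cen(load(b),(340,205,372,232)))
K=c['camera_matrix'];print(np.array(K).round(1).tolist())
```

```text
[664.51191275 -53.98624291  55.55815516] [-0.53744632  0.10733845 -0.29008653] [664.31731216  20.36475714 216.6194844 ] [[1.0, -0.0, 0.001], [-0.0, -0.957, -0.29], [0.001, 0.29, -0.957]]
-20 [322.1 302.2] [[296.5, 215.8], [355.8, 214.8]]
-10 [322.1 291.9] [[296.5, 219.5], [355.6, 218.0]]
0 [322.1 282.7] [[296.6, 223.2], [355.5, 221.1]]
8 [322.  275.9] [[296.6, 226.1], [355.4, 223.6]]
(np.int64(291), np.int64(302), np.int64(215), np.int64(224), np.int64(103)) (np.int64(350), np.int64(362), np.int64(213), np.int64(222), np.int64(106))
(np.int64(291), np.int64(302), np.int64(216), np.int64(224), np.int64(84)) (np.int64(350), np.int64(361), np.int64(215), np.int64(222), np.int64(78))
(np.int64(291), np.int64(302), np.int64(217), np.int64(224), np.int64(62)) (np.int64(350), np.int64(361), np.int64(215), np.int64(222), np.int64(60))
[[371.6, 0.0, 321.9], [0.0, 371.6, 231.3], [0.0, 0.0, 1.0]]
```

Run:
```python
from h import *
c=load('w3.png')
h=cv2.cvtColor(c['frame'],cv2.COLOR_RGB2HSV)
def ext(m,box):
    x0,y0,x1,y1=box; ys,xs=np.nonzero(m[y0:y1,x0:x1]); return xs.min()+x0,xs.max()+x0,ys.min()+y0,ys.max()+y0
red=((h[...,0]<7)|(h[...,0]>174))&(h[...,1]>150)&(h[...,2]>60)
blue=(h[...,0]>98)&(h[...,0]<125)&(h[...,1]>130)&(h[...,2]>60)
print('red',ext(red,(280,240,365,300)),'blue',ext(blue,(380,270,480,345)))
a=np.linspace(0,2*np.pi,73)
for z in (54,57,60,63,66,69):
    for nm,x,y in(('r',665,-53.6),('b',718.5,-70.1)):
        P=np.array([proj(c,(x+14*np.cos(t),y+14*np.sin(t),z),True) for t in a]); print(z,nm,P.min(0).round(1),P.max(0).round(1))
for v in range(262,300,2): print(v,c['frame'][v,300:346:3].sum(1).tolist())
```

```text
red (np.int64(291), np.int64(353), np.int64(259), np.int64(293)) blue (np.int64(405), np.int64(463), np.int64(290), np.int64(344))
54 r [293.9 253.2] [352.2 306.2]
54 b [401.2 283.7] [453.4 331.5]
57 r [293.5 255.5] [352.7 309.1]
57 b [402.3 286.2] [455.2 334.5]
60 r [293.  257.8] [353.2 312.1]
60 b [403.5 288.9] [457.1 337.6]
63 r [292.6 260.2] [353.7 315.2]
63 b [404.7 291.6] [459.  340.8]
66 r [292.1 262.7] [354.2 318.4]
66 b [405.9 294.4] [461. 344.]
69 r [291.6 265.3] [354.8 321.7]
69 b [407.2 297.2] [463.  347.4]
262 [233, 227, 235, 242, 216, 214, 216, 211, 217, 219, 209, 202, 179, 138, 118, 127]
264 [230, 234, 245, 208, 216, 205, 215, 218, 217, 213, 216, 217, 213, 172, 122, 121]
266 [225, 246, 228, 220, 215, 216, 222, 218, 217, 213, 222, 219, 221, 212, 166, 123]
268 [242, 231, 227, 210, 219, 219, 225, 230, 232, 224, 224, 220, 225, 213, 211, 161]
270 [244, 218, 224, 224, 218, 244, 257, 263, 256, 248, 242, 232, 227, 219, 221, 205]
272 [238, 215, 220, 241, 262, 261, 262, 249, 256, 254, 248, 242, 238, 221, 212, 207]
274 [229, 222, 236, 239, 250, 245, 235, 237, 248, 237, 248, 249, 
[... 339 characters left out ...]
 396, 284, 229, 230]
284 [231, 235, 368, 402, 399, 403, 270, 141, 148, 379, 394, 394, 401, 297, 229, 227]
286 [240, 238, 374, 395, 397, 402, 273, 139, 149, 383, 399, 397, 397, 314, 231, 236]
288 [234, 237, 382, 406, 401, 399, 276, 133, 148, 377, 397, 402, 397, 336, 225, 232]
290 [225, 223, 388, 398, 399, 403, 247, 137, 142, 378, 395, 400, 403, 347, 230, 225]
292 [202, 205, 388, 398, 399, 395, 232, 135, 136, 367, 401, 400, 403, 331, 199, 196]
294 [153, 171, 387, 401, 399, 395, 246, 127, 136, 373, 395, 400, 397, 328, 152, 154]
296 [148, 188, 391, 398, 398, 400, 239, 137, 143, 375, 405, 400, 403, 331, 152, 144]
298 [152, 196, 389, 397, 399, 401, 239, 133, 146, 373, 401, 396, 398, 357, 152, 151]
```

```bash
for i in 1; do python3 -m inch '{"plan":[0,0,0.1,0,0,0,0, 0,0,0,0,0,0,0]}' | sed -n '1,2p;4p';done; python3 -m inch '{"plan":[0,0,0.1,0,0,0,0, 0,0,0,0,0,0,0]}'| sed -n '1,2p;4p'
```

```text
time: 2.73
tcp_pos: [664.8, -54.1, 52.6]
ft_force: [-0.0, -0.4, 2.7]
time: 2.9
tcp_pos: [664.9, -54.1, 49.7]
ft_force: [0.1, -0.0, 3.8]
```

```bash
python3 -m inch '{"plan":[0,0,0.06,0,0,0,0, 0,0,0,0,0,0,0]}' | sed -n '1,2p;4p'; python3 -m inch '{"plan":[0,0,0.06,0,0,0,0, 0,0,0,0,0,0,0]}'| sed -n '1,2p;4p'
```

```text
time: 3.07
tcp_pos: [664.9, -54.1, 48.6]
ft_force: [0.3, 0.4, 4.5]
time: 3.23
tcp_pos: [665.0, -54.0, 48.4]
ft_force: [-3.5, 1.4, 14.8]
```

```bash
python3 -m inch '{"plan":[0,0,-0.4,0,0,0,0, 0,0,-0.4,0,0,0,0, -0.18,0.6,0,0,0,0,0, -0.18,0.6,0,0,0,0,0, -0.18,0.57,0,0,0,0,0]}' | sed -n '1,2p;4p'; python3 -m inch '{"plan":[0,0,0.3,0,0,0,0, 0,0,0.2,0,0,0,0, 0,0,0.1,0,0,0,0, 0,0,0.1,0,0,0,0, 0,0,0,0,0,0,0]}'| sed -n '1,2p;4p'
```

```text
time: 3.65
tcp_pos: [718.3, -70.3, 70.9]
ft_force: [-0.0, -0.3, -0.3]
time: 4.07
tcp_pos: [716.7, -70.0, 49.1]
ft_force: [-2.0, -0.8, 3.3]
```

```bash
python3 -m inch '{"plan":[0,0,0.06,0,0,0,0, 0,0,0,0,0,0,0]}' | sed -n '1,2p;4p'; python3 -m inch '{"plan":[0,0,0.04,0,0,0,0, 0,0,0,0,0,0,0]}'| sed -n '1,2p;4p'
```

```text
time: 4.23
tcp_pos: [716.8, -70.0, 48.6]
ft_force: [-3.0, -1.0, 6.4]
time: 4.4
tcp_pos: [716.8, -70.0, 48.5]
ft_force: [-4.6, -0.2, 11.8]
```

Both buttons went fully down to a hard stop. I'll lift and transit to above the pliers, opening and turning the gripper.

```bash
python3 -m inch '{"plan":[0,0,-0.5,0,0,0,0, 0,0,-1,0,0,0,0, 0,0,-1,0,0,0,0, 0,0,-1,0,0,0,0, 0,0,-1,0,0,0,0]}' | sed -n '1,2p;4p'; python3 -m inch '{"plan":[0,0,-1,0,0,0,0, 0,0,-1,0,0,0,0, -0.94,-0.69,0,0,0,0,0.5, -0.94,-0.69,0,0,0,0,1, -0.94,-0.69,0,0,0,0,1]}' | sed -n '1,2p;4p'; python3 -m inch '{"plan":[-0.94,-0.69,0,0,0,0,1, -0.94,-0.69,0,0,0,0,1, -0.94,-0.69,0,0,0,0,1, -0.94,-0.69,0,0,0,0,1, -0.94,-0.69,0,0,0,0,1]}' | sed -n '1,2p;4p';python3 -m inch '{"plan":[-0.94,-0.69,0,0,0,0,1, -0.94,-0.69,0,0,0,0,1, -0.94,-0.69,0,0,0,0,1, 0,0,0,0,0,1,1, 0,0,0,0,0,1,1]}' | sed -n '1,2p;4p';python3 -m inch '{"plan":[0,0,0,0,0,1,1, 0,0,0,0,0,1,1, 0,0,0,0,0,1,1, 0,0,0,0,0,1,1, 0,0,0,0,0,1,1]}' | sed -n '1,2p;4p';python3 -m inch '{"plan":[0,0,0,0,0,1,1, 0,0,0,0,0,1,1, 0,0,0,0,0,1,1, 0,0,0,0,0,1,1, 0,0,0,0,0,1,1]}';python3 -m inch '{"plan":[0,0,0,0,0,1,1, 0,0,0,0,0,1,1, 0,0,0,0,0,0.4,1, 0,0,0,0,0,0,1]}'
python3 - <<'E'
from h import *
w=snap('wrist','w4.png'); c=snap('scene','s4.png'); d=snap('side','d4.png')
h=cv2.cvtColor(d['frame'],cv2.COLOR_RGB2HSV)
cv2.imwrite('pics/v4.png',w['frame'][:,:,::-1])
E
```

```text
time: 4.82
tcp_pos: [716.6, -69.7, 182.2]
ft_force: [0.4, 0.2, 1.4]
time: 5.23
tcp_pos: [654.2, -154.5, 241.2]
ft_force: [-0.1, 0.7, 0.2]
time: 5.65
tcp_pos: [550.2, -296.1, 240.9]
ft_force: [0.3, -0.8, 0.4]
time: 6.07
tcp_pos: [487.8, -381.5, 240.7]
ft_force: [0.5, -0.0, -0.1]
time: 6.48
tcp_pos: [489.3, -379.5, 240.7]
ft_force: [-0.2, -0.2, -0.5]
time: 6.9
tcp_pos: [489.4, -379.4, 240.7]
tcp_rot: [[0.953, 0.304, -0.001], [0.304, -0.953, 0.001], [-0.0, -0.001, -1.0]]
ft_force: [0.1, -0.5, -0.8]
grip_width: 85.6
finger_force: 0.0
time: 7.23
tcp_pos: [489.4, -379.6, 240.8]
tcp_rot: [[0.998, 0.062, -0.001], [0.062, -0.998, 0.001], [-0.001, -0.001, -1.0]]
ft_force: [0.6, -0.1, -0.4]
grip_width: 85.4
finger_force: 0.0
```

View pics/v4.png

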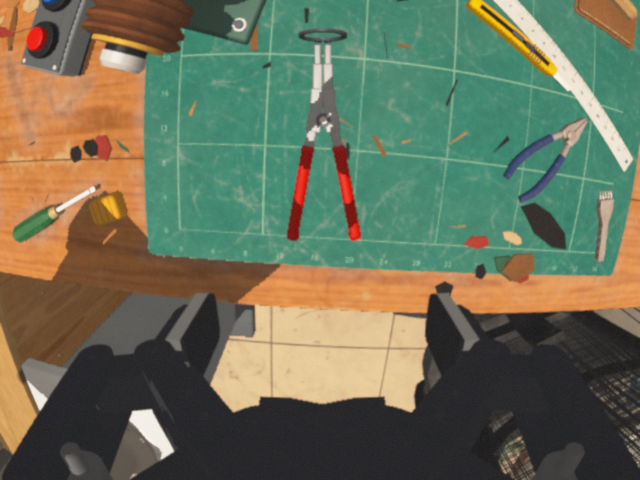

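The wrist view shows the pliers nearly upright in the image: handle ends at (293,238) and (355,237), rivet at (323,121), ring at (322,35).

Run:
```python
from h import *
c=load('w4.png'); o=get_obs(); print(np.array(c['origin'])-o['tcp_pos'])
h=cv2.cvtColor(c['frame'],cv2.COLOR_RGB2HSV); m=((h[...,0]<7)|(h[...,0]>174))&(h[...,1]>130)&(h[...,2]>70)
pts=[]
for v in (160,175,190,205,220,232):
    xs=np.nonzero(m[v,270:380])[0]+270
    g=np.split(xs,np.nonzero(np.diff(xs)>6)[0]+1); 
    e=[(a[0],a[-1]) for a in g if len(a)>4]; 
    P=[onz(c,u,v,11,True) for a in e for u in a]; mid=np.mean([P[0],P[-1]],0)
    print(v,e,mid.round(1),'outer',np.linalg.norm(P[0]-P[-1]).round(1)); pts.append(mid)
pts=np.array(pts); k=np.polyfit(pts[:,0],pts[:,1],1); print('yaw',np.degrees(np.arctan(k[0])),'y at x=490',np.polyval(k,490))
for n,u,v,z in(('rivet',323,121,17),('rivet',323,121,20),('el',293,239,11),('er',355,238,11),('ring',322,36,31)): print(n,onz(c,u,v,z,True).round(1))
```

```text
[ 73.82925148   4.91463439 161.02786569]
160 [(np.int64(300), np.int64(310)), (np.int64(336), np.int64(345))] [ 523.2 -377.4   11. ] outer 47.4
175 [(np.int64(297), np.int64(308)), (np.int64(338), np.int64(349))] [ 507.3 -378.9   11. ] outer 55.1
190 [(np.int64(294), np.int64(305)), (np.int64(341), np.int64(352))] [ 491.1 -379.9   11. ] outer 62.0
205 [(np.int64(292), np.int64(303)), (np.int64(345), np.int64(354))] [ 474.6 -381.    11. ] outer 67.0
220 [(np.int64(290), np.int64(299)), (np.int64(347), np.int64(357))] [ 457.9 -382.5   11. ] outer 73.2
232 [(np.int64(288), np.int64(298)), (np.int64(349), np.int64(360))] [ 444.3 -384.    11. ] outer 79.4
yaw 4.562745513492035 y at x=490 -380.06265081171
rivet [ 564.2 -375.4   17. ]
rivet [ 564.2 -375.4   20. ]
el [ 434.  -350.2   11. ]
er [ 439.5 -418.7   11. ]
ring [ 650.4 -369.1   31. ]
```

Run:
```python
from h import *
o=get_obs()
c=load('w4.png'); t,R=o['tcp_pos'],o['tcp_rot']
for d in (-40,-35,-30,-25,-20,-15,-10,-5,0,8): print(d,[proj(c,t+R@[x,y,d],True).round().tolist() for x in (11,) for y in(-42.7,42.7)])
c=load('w3.png'); t=np.array([664.5,-54,55.3]); R=np.array([[0,1,0],[1,0,0],[0,0,-1.]])
for d in (-25,-20,-15,-10,0,8): print('shut',d,[proj(c,t+R@[x,y,d],True).round().tolist() for x in (11,) for y in(-8,8)])
```

```text
-40 [[210.0, 298.0], [437.0, 298.0]]
-35 [[214.0, 292.0], [433.0, 292.0]]
-30 [[217.0, 287.0], [430.0, 286.0]]
-25 [[220.0, 282.0], [427.0, 281.0]]
-20 [[223.0, 277.0], [424.0, 276.0]]
-15 [[226.0, 272.0], [421.0, 272.0]]
-10 [[228.0, 268.0], [418.0, 267.0]]
-5 [[231.0, 264.0], [416.0, 263.0]]
0 [[233.0, 260.0], [413.0, 259.0]]
8 [[237.0, 254.0], [410.0, 254.0]]
shut -25 [[302.0, 284.0], [342.0, 284.0]]
shut -20 [[303.0, 279.0], [341.0, 279.0]]
shut -15 [[303.0, 274.0], [341.0, 274.0]]
shut -10 [[304.0, 269.0], [340.0, 269.0]]
shut 0 [[305.0, 261.0], [339.0, 261.0]]
shut 8 [[306.0, 255.0], [338.0, 255.0]]
```

The grip point is at about (490, -380), yaw 4.3°. The button contact put the shut fingertips about 12 mm behind the reported TCP, so I'll descend to a reported z of about -7 and watch the force.

```bash
python3 -m inch '{"plan":[0,0,1,0,0,-0.12,1, 0,0,1,0,0,0,1, 0,0,1,0,0,0,1, 0,0,1,0,0,0,1, 0,0,1,0,0,0,1]}' 60| sed -n '1,2p;4,5p'; python3 -m inch '{"plan":[0,0,1,0,0,0,1, 0,0,0.9,0,0,0,0.95, 0,0,0.3,0,0,0,0.9, 0,0,0.3,0,0,0,0.87, 0,0,0,0,0,0,0.87]}'| sed -n '1,2p;4,5p'; python3 -m inch '{"plan":[0,0,0.25,0,0,0,0.87, 0,0,0.25,0,0,0,0.87, 0,0,0,0,0,0,0.87]}'
python3 - <<'E'
from h import *
w=snap('wrist','w5.png'); c=snap('scene','s5.png'); d=snap('side','d5.png')
a=cv2.resize(c['frame'][255:365,350:460],(400,400),interpolation=2)
b=cv2.resize(d['frame'][310:410,265:415],(400,267),interpolation=2)
im=np.zeros((600,800,3),np.uint8); im[:400,:400]=a; im[:267,400:]=b; im[300:600,400:]=cv2.resize(w['frame'],(400,300))
cv2.imwrite('pics/c5.png',im[:,:,::-1])
E
```

```text
time: 7.8
tcp_pos: [489.7, -380.1, 89.8]
ft_force: [0.9, -0.1, 0.7]
grip_width: 85.6
time: 8.22
tcp_pos: [489.6, -380.0, 15.1]
ft_force: [0.3, 0.6, -1.0]
grip_width: 73.8
time: 8.47
tcp_pos: [489.8, -380.2, 0.6]
tcp_rot: [[0.997, 0.076, -0.0], [0.076, -0.997, 0.0], [-0.0, -0.0, -1.0]]
ft_force: [-0.2, 0.2, -0.3]
grip_width: 74.4
finger_force: 0.0
```

View pics/c5.png

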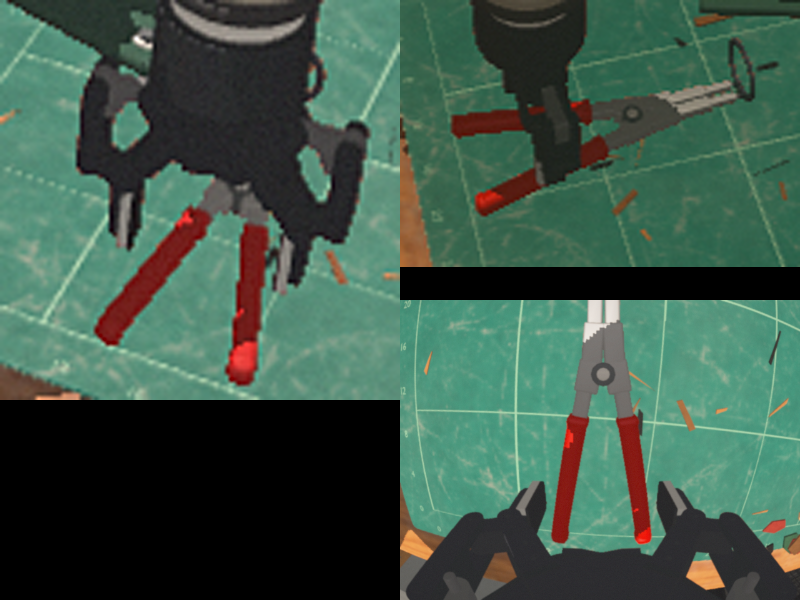

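The fingers straddle both handles, centred: wrist tips near (535,490) and (670,490) around handles at (560–640). I'll lower the last 8 mm and squeeze.

```bash
python3 -m inch '{"plan":[0,0,0.15,0,0,0,0.87, 0,0,0.1,0,0,0,0.87, 0,0,0,0,0,0,0.87]}'| sed -n '1,2p;4,5p'; python3 -m inch '{"plan":[0,0,0,0,0,0,0.6, 0,0,0,0,0,0,0.5, 0,0,0,0,0,0,0.5]}' 60| sed -n '1,2p;4,6p';  python3 -m inch '{"plan":[0,0,0,0,0,0,0.3, 0,0,0,0,0,0,0.3, 0,0,0,0,0,0,0.3, 0,0,0,0,0,0,0.3]}' | sed -n '1,2p;4,6p'
```

```text
time: 8.87
tcp_pos: [489.6, -380.1, -7.1]
ft_force: [-0.6, 0.8, 0.0]
grip_width: 74.3
time: 9.12
tcp_pos: [490.8, -381.5, -4.7]
ft_force: [-1.1, -0.1, 8.3]
grip_width: 42.9
finger_force: 9.0
time: 9.45
tcp_pos: [491.0, -381.9, -3.8]
ft_force: [-2.9, 0.3, 13.1]
grip_width: 27.7
finger_force: 58.7
```

```bash
python3 -m inch '{"plan":[0,0,-0.1,0,0,0,0.2, 0,0,-0.2,0,0,0,0.2, 0,0,-0.3,0,0,0,0.2, 0,0,-0.4,0,0,0,0.2, 0,0,0,0,0,0,0.2]}'
python3 - <<'E'
from h import *
w=snap('wrist','w6.png'); c=snap('scene','s6.png'); d=snap('side','d6.png')
a=cv2.resize(c['frame'][245:365,350:460],(400,436),interpolation=2)
b=cv2.resize(d['frame'][300:400,265:415],(400,267),interpolation=2)
im=np.zeros((600,800,3),np.uint8); im[:436,:400]=a; im[:267,400:]=b; im[300:600,400:]=cv2.resize(w['frame'],(400,300))
cv2.imwrite('pics/c6.png',im[:,:,::-1])
E
```

```text
time: 9.87
tcp_pos: [491.1, -381.4, 26.3]
tcp_rot: [[0.997, 0.075, 0.003], [0.075, -0.997, -0.003], [0.003, 0.003, -1.0]]
ft_force: [1.5, -1.1, -1.1]
grip_width: 27.5
finger_force: 59.3
```

View pics/c6.png

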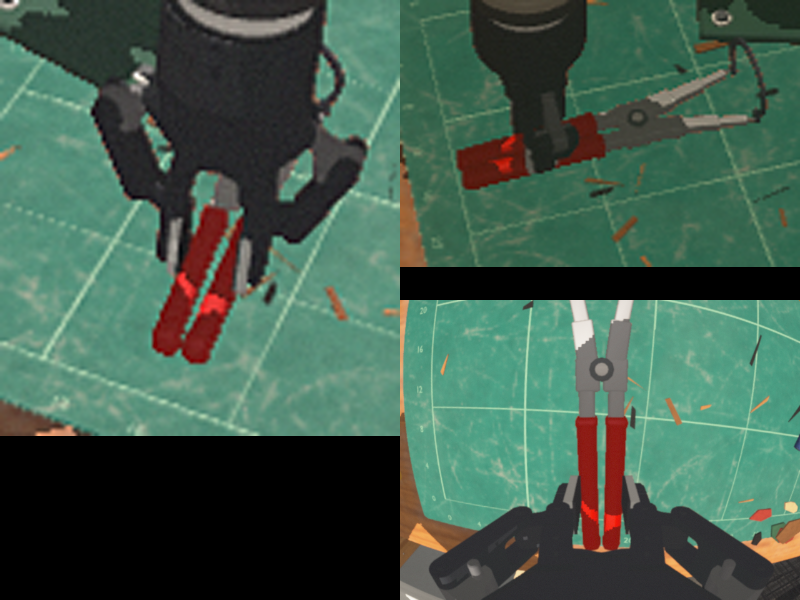

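The pliers are lifted with the handles parallel and the ring spread; the side crop shows its tips at (735,70) and (755,118), wide apart. I'll carry it up, back, left and turn to the burnisher's yaw.

```bash
python3 -m inch '{"plan":[0,0,-0.5,0,0,0,0.2, 0,0,-0.8,0,0,0,0.2, 0,0,-0.8,0,0,0,0.2, -0.7,0,0,0,0,0,0.2, -0.8,0,0,0,0,0,0.2]}' 80|sed -n '1,2p;4,6p'; python3 -m inch '{"plan":[-0.8,-0.2,0,0,0,0,0.2, -0.6,-0.6,0,0,0,0,0.2, 0,-0.8,0,0,0,0,0.2, 0,-0.8,0,0,0,0,0.2, 0,-0.8,0,0,0,0,0.2]}' |sed -n '1,2p;4,6p'; python3 -m inch '{"plan":[0,-0.8,0,0,0,0,0.2, 0,-0.8,0,0,0,0,0.2, 0,-0.8,0,0,0,0,0.2, 0,-0.8,0,0,0,0,0.2, 0,-0.8,0,0,0,0,0.2]}'|sed -n '1,2p;4,6p'; python3 -m inch '{"plan":[0,-0.5,0,0,0,0.4,0.2, 0,-0.2,0,0,0,0.7,0.2, 0,0,0,0,0,0.8,0.2, 0,0,0,0,0,0.8,0.2, 0,0,0,0,0,0.6,0.2]}'|sed -n '1,2p;4,6p'; python3 -m inch '{"plan":[0,0,0,0,0,0.27,0.2, 0,0,0,0,0,0,0.2, 0,0,0,0,0,0,0.2]}'
```

```text
time: 10.43
tcp_pos: [446.1, -384.1, 87.6]
ft_force: [-0.3, -0.4, -2.7]
grip_width: 25.1
finger_force: 80.4
time: 10.85
tcp_pos: [395.1, -290.2, 86.1]
ft_force: [-0.4, -0.1, -1.1]
grip_width: 25.7
finger_force: 80.4
time: 11.27
tcp_pos: [386.4, -170.3, 86.2]
ft_force: [0.2, 0.6, -2.2]
grip_width: 25.2
finger_force: 80.4
time: 11.68
tcp_pos: [385.3, -150.2, 86.3]
ft_force: [0.4, -0.5, -1.9]
grip_width: 25.5
finger_force: 80.4
time: 11.93
tcp_pos: [385.4, -150.4, 86.3]
tcp_rot: [[0.956, -0.293, -0.0], [-0.293, -0.956, 0.0], [-0.001, -0.0, -1.0]]
ft_force: [-0.3, -0.2, -2.0]
grip_width: 25.5
finger_force: 80.4
```

```bash
python3 -m inch '{"plan":[0.3,-0.16,-0.03,0,0,0,0.2, 0.4,-0.16,-0.03,0,0,0,0.2, 0,0,0,0,0,0,0.2, 0,0,0,0,0,0,0.2]}'
python3 - <<'E'
from h import *
o=get_obs(); t,R=o['tcp_pos'],o['tcp_rot']; print(t)
c=snap('scene','s7.png'); d=snap('side','d7.png')
g=t+R@[159,0,-35]; e=np.array([605.9,-208.1,123]); ps=-.299
x=np.array([np.cos(ps),np.sin(ps),0]);y=np.array([-np.sin(ps),np.cos(ps),0]);z=np.array([0,0,1.])
rel=e-g; print('ring->end: x,y,z',rel@x,rel@y,rel@z)
A=np.linspace(0,2*np.pi,24,endpoint=False)
out=[]
for cc,(cu,cv_),W,H in((c,proj(c,(g+e)/2),80,120),(d,proj(d,(g+e)/2),80,120)):
    u0,v0=int(cu-W/2),int(cv_-H/2); k=5
    im=cv2.resize(cc['frame'][v0:v0+H,u0:u0+W],None,fx=k,fy=k,interpolation=cv2.INTER_CUBIC)
    for ctr,r,col in((g,23,(0,255,255)),(e,16.5,(255,0,255)),(e+19*x,32,(255,255,0))):
        for a in A:
            p=(proj(cc,ctr+r*(np.cos(a)*y+np.sin(a)*z))-[u0,v0]+.5)*k; cv2.circle(im,tuple(int(q) for q in p),1,col,-1)
    print(u0,v0,k); out.append(im)
cv2.imwrite('pics/c7.png',np.hstack(out)[:,:,::-1])
E
```

```text
time: 12.27
tcp_pos: [409.1, -147.5, 88.2]
tcp_rot: [[0.956, -0.293, 0.0], [-0.293, -0.956, -0.0], [0.0, 0.0, -1.0]]
ft_force: [-0.6, -0.2, -2.0]
grip_width: 25.3
finger_force: 80.4
[ 409.06542558 -147.47908473   88.23571412]
ring->end: x,y,z 46.967348111961066 -0.2511402803497411 -0.27637246381345904
301 173 5
298 191 5
```

View pics/c7.png

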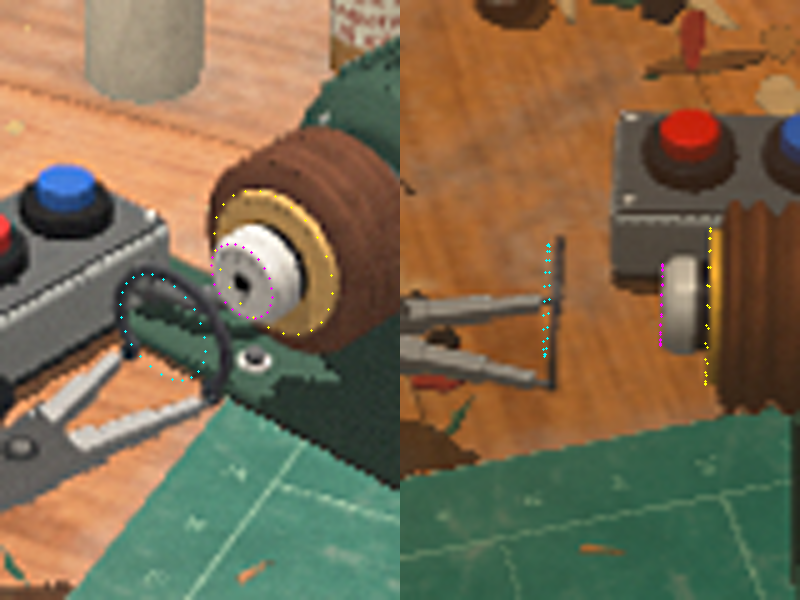

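The spindle and washer overlays match both views. The ring sits slightly off the nominal dots: scene crop centre is about (170,330) against the predicted (162,328), and side is about (555,312) against (547,300). I'll fit the ring numerically by background differencing.

Run:
```python
from h import *
for f,b,(u0,v0,u1,v1) in (('s7.png','s6.png',(318,220,352,262)),('d7.png','d6.png',(396,232,418,275))):
    c=load(f);B=load(b)
    a=c['frame'][v0:v1,u0:u1].astype(int); g=B['frame'][v0:v1,u0:u1].astype(int)
    D=np.abs(a-g).sum(2); I=a.sum(2)
    print(f,u0,v0)
    for r in range(v1-v0): print(f'{v0+r} '+''.join('#' if D[r,k]>45 and I[r,k]<230 and I[r,k]<g[r,k].sum() else ('+' if D[r,k]>45 else '.') for k in range(u1-u0)))
```

```text
s7.png 318 220
220 ..................................
221 ..................................
222 ..................................
223 ..................................
224 ..................................
225 ..................................
226 .........++###+...................
227 ........+######...................
228 ........######.###................
229 .......####....++###..............
230 ......###.........###++...........
231 ......###..........+###+..........
232 .....+###...........+###..........
233 .....+##+.............##..........
234 .....+##+................++.......
235 .....+##................#.........
236 ......#.#...............##+.......
237 .......##..................+......
238 ..................................
239 ........+..................++.....
240 .......##+................##+.....
241 .......+##+...............###.....
242 .......####...............+##+....
243 .....+.+###................###....
244 ...+++++##+................###....
245 ..++++++++.................###....
246 .++++++....................###....
247 .++++#+...................##
[... 1028 characters left out ...]
49 ......................
250 ......................
251 ......................
252 ......................
253 ......................
254 ......................
255 ......................
256 ......................
257 ......................
258 ......................
259 ......................
260 ......................
261 ......................
262 ......................
263 ......................
264 ......................
265 ......................
266 ......................
267 ......................
268 ......................
269 ......................
270 ......................
271 ......................
272 ......................
273 ......................
274 ......................
```

```bash
cat > fit.py <<'E'
from h import *
from scipy.optimize import least_squares
import sys
def mask(f,b,box):
    u0,v0,u1,v1=box; a=load(f)['frame'][v0:v1,u0:u1].astype(int); g=load(b)['frame'][v0:v1,u0:u1].astype(int)
    m=(np.abs(a-g).sum(2)>45)&(a.sum(2)<230)&(a.sum(2)<g.sum(2)); return m
t,R=[409.07,-147.48,88.24],np.array([[.956,-.293,0],[-.293,-.956,0],[0,0,-1.]])
if __name__=='__main__':
    box=(318,234,345,275); m=mask('d7.png','d6.png',box)
    a=load('d7.png')['frame'][box[1]:box[3],box[0]:box[2]].sum(2,dtype=int)
    for r in range(m.shape[0]): print(box[1]+r,''.join('#' if q else '.' for q in m[r]),' '.join('%3d'%q for q in a[r,4:20]))
E
python3 fit.py
```

```text
234 ........................... 328 322 313 318 320 335 337 336 332 324 318 318 325 326 329 338
235 ........................... 315 309 310 310 321 339 349 355 354 346 334 326 324 338 345 340
236 ........................... 314 313 324 340 346 347 361 356 348 324 310 313 327 337 344 345
237 ........................... 330 336 335 349 346 349 356 351 345 339 337 337 332 337 343 337
238 ........................... 356 348 337 350 350 335 339 245 236 312 327 326 323 326 333 336
239 ...........##.............. 361 351 339 338 337 338 349 223 171 304 335 333 332 327 338 347
240 ...........##.............. 356 353 347 337 338 333 305 211 167 313 334 329 330 335 344 352
241 ...........#............... 354 369 359 346 350 359 326 213 214 321 328 335 331 335 348 347
242 ........................... 345 356 363 351 358 373 338 224 226 322 333 332 337 341 350 348
243 ........................... 333 337 337 339 352 373 304 209 208 322 334 328 322 329 333 337
244 ........................... 329 323 316 315 330 354 303 226 213 320 336 325 318 323 336 341
245 ........................... 328 324 301 
[... 2135 characters left out ...]
 302 299 295 304 315 314 307
268 ..........#................ 197 199 199 215 198 165 115 212 280 317 311 303 300 304 317 307
269 ........................... 255 257 267 288 283 243 225 265 285 302 298 294 289 288 306 316
270 ........................... 261 256 267 266 274 283 287 296 295 302 304 294 282 279 300 319
271 ........................... 268 262 264 251 270 294 311 316 317 313 312 299 290 289 304 323
272 ........................... 268 269 258 258 263 278 299 315 315 315 315 300 287 283 297 319
273 ........................... 271 265 254 252 255 276 293 298 306 317 312 301 293 294 301 316
274 ........................... 274 271 260 260 255 262 292 299 307 312 308 307 300 304 304 307
```

```bash
cat > fit2.py <<'E'
from fit import *
c,d=load('s7.png'),load('d7.png'); m=mask('s7.png','s6.png',(318,220,352,262))
vs,us=np.nonzero(m); P=np.c_[us+318,vs+220]
P=P[((P[:,0]<335)&(P[:,1]<=237))|((P[:,0]>=335)&(P[:,1]<=249))]
Q=np.array([(329.6,239),(329.5,242),(329.5,245),(329.3,248),(329,251),(328.8,253),(328.5,255),(328.3,257),(328.1,260),(328,263),(327.9,266)])
A=np.radians(np.linspace(-55,235,200)); t=np.array(t)
def circ(p,grow=0):
    x,y,z,a,b,yaw,pit=p; n=np.array([np.zeros_like(A),-(a+grow)*np.cos(A),-(b+grow)*np.sin(A)])
    ry=np.array([[np.cos(pit),0,np.sin(pit)],[0,1,0],[-np.sin(pit),0,np.cos(pit)]]); rz=np.array([[np.cos(yaw),-np.sin(yaw),0],[np.sin(yaw),np.cos(yaw),0],[0,0,1]])
    return (t[:,None]+R@(np.array([[x],[y],[z]])+rz@ry@n)).T
pr=lambda c,X:np.array([proj(c,q) for q in X])
def f(p):
    X=circ(p); s=pr(c,X); e=pr(d,X); o=pr(d,circ(p,2.6))
    rs=np.array([np.linalg.norm(s-q,axis=1).min() for q in P])*.4
    rd=np.array([np.interp(q[1],[0],[0]) or np.linalg.norm(e-q,axis=1).min() for q in Q])
    # along-curve signed column residual in side view
    return np.r_[rs,rd,[(o[:,1].min()-237.6)],(p[3]-25.6)/1.5,(p[4]-25)/2,p[5]/.03,p[6]/.04]
if __name__=='__main__':
    for pz in (-30,-40):
        r=least_squares(f,[160,0,pz,25.6,25,0,0],diff_step=1e-3,x_scale=[1,1,1,1,1,.03,.03]); print(r.cost.round(2),r.x.round(3)); J=np.linalg.inv(r.jac.T@r.jac); print(np.sqrt(np.diag(J)).round(2), np.abs(r.fun[:-4]).mean().round(2))
    X=r.x; w=t+R@X[:3]; e=np.array([605.9,-208.1,123]); ps=-.299; rel=e-w
    print('ring world',w.round(1),'ring->end fwd,left,up',(rel@[np.cos(ps),np.sin(ps),0]).round(1),(rel@[-np.sin(ps),np.cos(ps),0]).round(1),rel[2].round(1))
E
python3 fit2.py
```

```text
5.88 [ 1.62909e+02  1.84000e+00 -3.12940e+01  2.80210e+01  2.56140e+01
 -4.00000e-03 -7.00000e-03]
[0.72 1.06 1.58 0.75 1.37 0.02 0.03] 0.26
5.88 [ 1.62908e+02  1.84900e+00 -3.12950e+01  2.80220e+01  2.56120e+01
 -4.00000e-03 -7.00000e-03]
[0.71 1.04 1.56 0.75 1.37 0.02 0.03] 0.26
ring world [ 564.3 -197.   119.5] ring->end fwd,left,up 43.1 1.6 3.5
```

Run:
```python
from fit2 import *
n=R[:,0]
def onplane(c,u,v,x0):
    o,dd=ray(c,u,v); s=(x0-(o-t)@n)/(dd@n); return (R.T@(o+dd*s-t))
m=mask('s7.png','s6.png',(318,220,352,262)); vs,us=np.nonzero(m); P=np.c_[us+318,vs+220]
P=P[~((P[:,0]<326)&(P[:,1]>243))]
for x0 in (161,163):
    Y=np.array([onplane(c,*q,x0) for q in P]); 
    print(x0); G=[[' ']*36 for _ in range(36)]
    for y,z in Y[:,1:]: 
        i,j=int((-z-0)/2),int((y+36)/2)
        if 0<=i<36 and 0<=j<36: G[35-i][j]='#'
    for k,g in enumerate(G): print('%3d'%((35-k)*2+1),''.join(g))
    if x0==163:
        # spindle end in same plane-type measurement
        h=None
# min-clearance centre: maximise min distance to ring pixels among upper part
    best=max(((np.hypot(Y[:,1]-a,-Y[:,2]-b).min(),a,b) for a in np.arange(-8,8,.5) for b in np.arange(24,44,.5))); print(best)
```

```text
161
 71                                     
 69                                     
 67                                     
 65                                     
 63                                     
 61                                     
 59              #     ### # #          
 57            ## ### ##  # ## #        
 55            ## #     #  ##  #        
 53           # #             #         
 51         # ##                # #     
 49         # #                 #       
 47        ##                           
 45       ##                            
 43        #                       ## # 
 41     # ##                       ## # 
 39     # ##                        # ##
 37       #                         #  #
 35     # #                          ###
 33     # #                          ###
 31     #                             # 
 29     # ##                         ## 
 27     #  #                       # ## 
 25       #                          #  
 23                                # ## 
 21                                     
 19        #                  
[... 1295 characters left out ...]
             ### 
 29    #                             #  
 27    # ##                         ##  
 25    #  #                        ###  
 23      #                          ##  
 21                                ##   
 19                                     
 17       # #                           
 15      ##  #                  #       
 13       # ##                   #      
 11      #  #                  ##       
  9       # #                   # ##    
  7       #                             
  5                                     
  3                                     
  1                                     
(np.float64(24.053946959189414), np.float64(2.5), np.float64(29.5))
```

```bash
python3 -m inch '{"plan":[0.4,-0.02,-0.05,0,0,0,0.2, 0.4,-0.02,-0.04,0,0,0,0.2, 0.37,0,0,0,0,0,0.2, 0,0,0,0,0,0,0.2, 0,0,0,0,0,0,0.2]}'
python3 - <<'E'
from h import *
print(get_obs()['tcp_pos'])
c=snap('scene','s8.png');d=snap('side','d8.png')
for f,b,(u0,v0,u1,v1) in (('s8.png','s6.png',(325,212,375,268)),):
    a=load(f)['frame'][v0:v1,u0:u1].astype(int); g=load(b)['frame'][v0:v1,u0:u1].astype(int)
    D=np.abs(a-g).sum(2); I=a.sum(2); print(u0)
    for r in range(v1-v0): print(f'{v0+r} '+''.join('#' if D[r,k]>45 and I[r,k]<260 and I[r,k]<g[r,k].sum() else ('+' if D[r,k]>45 else ('o' if I[r,k]>420 else '.')) for k in range(u1-u0)))
a=d['frame'][230:275,338:366].sum(2,dtype=int)
for r in range(0,45,2): print(230+r,' '.join('%3d'%q for q in a[r]))
E
```

```text
time: 12.78
tcp_pos: [441.8, -156.6, 90.7]
tcp_rot: [[0.956, -0.294, -0.001], [-0.294, -0.956, 0.0], [-0.001, -0.0, -1.0]]
ft_force: [-0.5, 1.2, -1.7]
grip_width: 25.4
finger_force: 80.4
[ 441.77214958 -156.59645761   90.7223986 ]
325
212 oooooooooooooooooo..........o.ooo.................
213 ..oooooooooooooooo..............ooo...............
214 ....oooooooooooooo...............ooo..............
215 .....oooooooooooo.................ooo.............
216 .....oo.ooooooooo..................ooo............
217 .........oooooooo+...................oo...........
218 ........oooooo+++#+....oooooo.........oo..........
219 .......oooooo+####+##++ooooooo.........o..........
220 .....oo...o++#####.####++ooooooo.......oo.........
221 ...ooo....o####+oo.#+###++ooooooo.......o.........
222 .oooo.....+##+oooo.oo+####++ooooo.......oo........
223 ooo.......###+oooo.oooo####++ooooo.......o........
224 o.........##+ooooo.+.oo..###+oooooo......oo.......
225 ..........###oooooooooo.o.###++oooo.......o.......
226 .........####...oooooooooo.###+oooo.......o.......
227 ..........###......oooo..oo.##+ooooo
[... 4182 characters left out ...]
 134
264 397 371 344 303 305 311 230 127 293 318 298 303 306 290 289 296 285 268 264 277 307 223 190 165 132 133 128 128
266 230 279 358 253 279 284 190 108 280 309 305 296 302 295 276 273 285 287 289 290 303 212 184 149 127 124 128 119
268 267 272 245 266 300 317 226 190 273 296 302 298 297 310 296 272 278 284 292 290 289 282 297 177 120 123 119 118
270 309 305 304 302 294 288 288 301 303 296 301 312 295 297 314 297 273 284 290 294 290 291 311 235 141 113 121 118
272 330 319 317 314 314 300 295 292 306 304 301 317 312 283 302 315 299 296 305 299 300 298 311 325 242 141 108 187
274 314 318 315 318 318 320 312 308 317 328 332 339 348 326 307 310 309 300 301 301 301 306 306 226 201 210 220 248
```

```bash
cat > fit3.py <<'E'
import fit2
from fit2 import *
fit2.t=np.array([441.77,-156.6,90.72]); fit2.R=np.array([[.956,-.2935,0],[-.2935,-.956,0],[0,0,-1.]])
fit2.c,fit2.d=load('s8.png'),load('d8.png')
u0,v0=325,212
a=fit2.c['frame'][v0:268,u0:375].astype(int); g=load('s6.png')['frame'][v0:268,u0:375].astype(int)
m=(np.abs(a-g).sum(2)>45)&(a.sum(2)<260)&(a.sum(2)<g.sum(2))
vs,us=np.nonzero(m); P=np.c_[us+u0,vs+v0]
P=P[((P[:,0]<343)&(P[:,1]<=232)&(P[:,0]>333))|((P[:,0]>=343)&(P[:,1]<=240)&(P[:,1]>=217))]
fit2.P=P; fit2.Q=np.array([(345.8,239),(345.4,251),(345.5,253),(345.4,255),(345.3,257),(345.1,259),(345,261),(345,263),(344.9,265),(344.8,267)])
def F(p): r=fit2.f(p); r[len(P)+len(fit2.Q)]=0; return r
for b0 in (None,24,26,28):
    G=F if b0 is None else (lambda p:np.r_[F(p),(p[4]-b0)/.05])
    r=least_squares(G,[162,1,-31,26,25.6,0,0],diff_step=1e-3,x_scale=[1,1,1,1,1,.03,.03])
    X=r.x; w=fit2.t+fit2.R@X[:3]; ps=-.299; rel=np.array([605.9,-208.1,123])-w
    print(r.cost.round(2),X.round(2),'fwd,left,up',(rel@[np.cos(ps),np.sin(ps),0]).round(1),(rel@[-np.sin(ps),np.cos(ps),0]).round(1),rel[2].round(1))
# outline of spindle as predicted, and ring inner, in scene px
for nm,ctr,rad in(('end16.5',np.array([605.9,-208.1,123]),16.5),('cyl20',np.array([605.9,-208.1,123])+4.5*np.array([.956,-.294,0]),20)):
    E=np.array([proj(fit2.c,ctr+rad*(np.cos(q)*np.array([.294,.956,0])+np.sin(q)*np.array([0,0,1]))) for q in np.linspace(0,6.28,60)]); print(nm,E.min(0).round(1),E.max(0).round(1))
E
python3 fit3.py
```

```text
8.18 [ 1.6292e+02  2.0400e+00 -3.0140e+01  2.8080e+01  2.6350e+01 -1.0000e-02
 -0.0000e+00] fwd,left,up 9.1 1.0 2.1
9.64 [ 1.6292e+02  2.1300e+00 -3.1600e+01  2.8320e+01  2.4000e+01 -1.0000e-02
 -1.0000e-02] fwd,left,up 9.1 1.1 0.7
8.23 [ 1.6293e+02  2.0800e+00 -3.0270e+01  2.8090e+01  2.6000e+01 -1.0000e-02
 -0.0000e+00] fwd,left,up 9.1 1.0 2.0
8.74 [ 1.6288e+02  2.0000e+00 -2.9270e+01  2.7850e+01  2.8000e+01 -1.0000e-02
  1.0000e-02] fwd,left,up 9.1 1.0 3.0
end16.5 [342.8 221.3] [355.  236.2]
cyl20 [343.  218.8] [357.7 236.9]
```

Fits at two positions agree: the ring is 9 mm short, and needs about 1 mm left and 2 mm up. I'll correct and advance onto the chamfer while watching force.

```bash
python3 -m inch '{"plan":[0.1,-0.03,-0.06,0,0,0,0.2, 0.1,0,0,0,0,0,0.2, 0.1,0,0,0,0,0,0.2, 0,0,0,0,0,0,0.2, 0,0,0,0,0,0,0.2]}'|sed -n '1,2p;4,6p'; python3 -m inch '{"plan":[0.1,0,0,0,0,0,0.2, 0,0,0,0,0,0,0.2, 0,0,0,0,0,0,0.2]}'
python3 - <<'E'
from h import *
o=get_obs(); print(o['tcp_pos'],o['moment'])
c=snap('scene','s9.png');d=snap('side','d9.png')
v0,v1,u0,u1=210,250,330,375
a=c['frame'][v0:v1,u0:u1].sum(2,dtype=int)
for r in range(0,v1-v0): print(v0+r,''.join(' .:-=+*#%@'[::-1][min(9,q//77)] for q in a[r]))
a=d['frame'][236:272,345:364].sum(2,dtype=int)
for r in range(0,36,3): print(236+r,' '.join('%3d'%q for q in a[r]))
E
```

```text
time: 13.3
tcp_pos: [451.3, -158.6, 92.8]
ft_force: [-0.9, 0.5, -1.9]
grip_width: 25.4
finger_force: 80.4
time: 13.55
tcp_pos: [454.2, -159.5, 92.8]
tcp_rot: [[0.956, -0.294, 0.0], [-0.294, -0.956, -0.0], [0.0, 0.0, -1.0]]
ft_force: [-0.7, -0.3, -2.0]
grip_width: 25.4
finger_force: 80.4
[ 454.21797332 -159.46990365   92.76755284] [ 0.03629266  0.10068048 -0.00738558]
210 --------------######%%%#%########************
211 -------------*#####+::-::-*####**##**********
212 ------------:%%##**+=====-::+#####******##***
213 -------:::--=%##*+++*+++++=-:-%######***#****
214 =-------::::-%##*+++++++++*+=::+######***#***
215 : =::::-----+%###***++++++++*=::######***#***
216 :.+-:::-:::+%#%%%%#%#*++++++++=::+######*****
217 +=#*=:-:::=#%##***#%%%**+++++++=::+######****
218 +#+:-:-::=#%%#*+++--=@%#*#*++++++::%######*##
219 #+:-=:::-*%%##*+++++- *%#*##++++*=:*%#####**#
220 :-=++---=%%*=%*=....+-+#%####+++++--%#####*##
221 -=**+---=@%*:%*.     .***%####=+++=:*######*#
222 +***+:--=%#+:%=.:-:.    +#%##%*++++--*#######
223 **+*+-::=%#=:*====+=:   ++#%#%%*+++=-*#######
224 *****+=--%#=:=-+==+==-. .+
[... 1529 characters left out ...]
 170 306 467 298 213 489 529 540 276 105  91 445 435 224 143
248 250 260 333 209 137 302 395 260 445 582 595 614 333 175 175 370 396 217 144
251 196 187 187 207 282 339 373 238 222 455 491 421 215 127 126 334 352 199 137
254 303 304 287 281 303 335 290 203 238 372 400 343 172  98 107 293 283 168 137
257 302 303 313 310 311 294 202 135 227 285 301 262 139  94 133 256 248 159 138
260 311 300 301 313 301 268 171 140 230 242 246 176 101  70 125 223 211 142 136
263 376 349 310 298 318 323 178 174 290 288 269 273 290 314 229 195 166 130 128
266 194 202 177 168 156 171 121 156 259 287 288 290 282 300 214 182 146 136 124
269 296 292 292 302 302 299 306 303 280 277 282 288 286 285 291 308 175 115 121
```

The ring encircles the chamfer roughly evenly with no contact force. I'll continue in small steps.

```bash
python3 -m inch '{"plan":[0.07,0,0,0,0,0,0.2, 0.05,0,0,0,0,0,0.2, 0,0,0,0,0,0,0.2, 0,0,0,0,0,0,0.2]}'|sed -n '1,2p;4,6p'; python3 -m inch '{"plan":[0.06,0,0,0,0,0,0.2, 0.04,0,0,0,0,0,0.2, 0,0,0,0,0,0,0.2]}'|sed -n '1,2p;4,6p'
python3 - <<'E'
from h import *
o=get_obs(); print(o['tcp_pos'],o['moment'])
c=snap('scene','s10.png');d=snap('side','d10.png')
v0,v1,u0,u1=208,248,333,375
a=c['frame'][v0:v1,u0:u1].sum(2,dtype=int)
for r in range(0,v1-v0): print(v0+r,''.join(' .:-=+*#%@'[::-1][min(9,q//77)] for q in a[r]))
a=d['frame'][236:272,345:364].sum(2,dtype=int)
for r in range(0,36,3): print(236+r,' '.join('%3d'%q for q in a[r]))
E
```

```text
time: 13.98
tcp_pos: [457.6, -160.5, 92.8]
ft_force: [-0.8, 0.1, -2.3]
grip_width: 25.3
finger_force: 80.4
time: 14.23
tcp_pos: [460.7, -161.5, 92.8]
ft_force: [0.2, -0.1, -1.9]
grip_width: 25.1
finger_force: 80.4
[ 460.70318984 -161.49000371   92.83426299] [ 0.06730314  0.07993305 -0.03523076]
208 :----------=################**************
209 -----------*##################************
210 -----------######%%%#########*#***********
211 ----------*%####+::-::=*#######***********
212 ----------%###**======-::+#######***##****
213 -----:---=%####***+++++=::=%######***###**
214 ------:::-%##%####**+++*+=::+#####****#***
215 ::::-----+%%%%%#%%%%#*+++*=::#%####*******
216 =:::----:*%%%*+++*#%%%*++++=::*####*#*****
217 *-:--:-:=%%#+++++++##%#**+++=::*######****
218 :-:-:---*%%#+++=-*+***%%#*++++::%#####**##
219 -=::----%%#*++-  .   +%%%#*++*=:*%#####*##
220 ++------%%%*=..       **%%#*=++--%#####**#
221 *+------@%%+.       .   #%%#+++=:*%#######
222 *+:--:::@%#-::-:.       *#%#*+++--*#####*#
223 *+-:::::%%#-===+=:      .+#%#*++=-*%######
224 **+=-:::#%*:+==+==-.   . .+%#**++==%######
225 +
[... 1335 characters left out ...]
 170 305 446 481 516 535 320 224 147 115 100 439 435 232 142
248 140 157 188 239 246 305 434 476 573 608 393 248 207 190 181 375 398 220 143
251 205 203 204 198 188 307 413 446 478 496 284 166 144 134 126 336 353 195 139
254 306 306 291 286 298 325 364 380 388 404 245 181 117 104 103 300 278 169 130
257 302 300 310 309 309 284 289 302 301 268 171 177 116  85 138 258 250 162 143
260 309 302 298 307 302 260 233 239 243 196 126 124  99  75 131 222 210 147 138
263 394 399 411 369 343 309 288 294 311 196 108 250 288 315 223 194 167 128 130
266 209 190 188 197 205 193 159 167 226 147 137 273 288 298 213 188 151 124 124
269 297 286 287 300 305 298 308 303 281 278 289 287 289 288 295 309 177 113 118
```

```bash
python3 -m inch '{"plan":[0.06,0,0,0,0,0,0.2, 0.04,0,0,0,0,0,0.2, 0,0,0,0,0,0,0.2]}'|sed -n '1,2p;4,6p'; python3 -m inch '{"plan":[0.04,0,0,0,0,0,0.2, 0.03,0,0,0,0,0,0.2, 0,0,0,0,0,0,0.2, 0,0,0,0,0,0,0.2]}'|sed -n '1,2p;4,6p'
python3 - <<'E'
from h import *
o=get_obs(); print(o['tcp_pos'],o['moment'])
c=snap('scene','s11.png');d=snap('side','d11.png')
v0,v1,u0,u1=208,244,333,375
a=c['frame'][v0:v1,u0:u1].sum(2,dtype=int)
for r in range(0,v1-v0): print(v0+r,''.join(' .:-=+*#%@'[::-1][min(9,q//77)] for q in a[r]))
a=d['frame'][236:272,348:364].sum(2,dtype=int)
for r in range(0,36,3): print(236+r,' '.join('%3d'%q for q in a[r]))
E
```

```text
time: 14.58
tcp_pos: [463.6, -162.4, 92.9]
ft_force: [0.4, -0.1, -2.4]
grip_width: 25.2
finger_force: 80.4
time: 14.92
tcp_pos: [465.3, -162.9, 92.8]
ft_force: [0.8, 0.0, -1.9]
grip_width: 25.4
finger_force: 80.4
[ 465.30497572 -162.88310828   92.79449553] [-0.00169872  0.07802943  0.02507092]
208 -----------=#################*************
209 -----------*#################*************
210 -----------######%%%###########***********
211 ----------*#####+::-::-*########**********
212 ----------%###*#+=====-::+%######***#*****
213 ----:::--=%####%%%##**+=::=%######***###**
214 -----::::-%###%%%%%%%#**+=::+#####********
215 ::::-----=%%#%%*+**#%%#***=::#####********
216 -:::::---+%%%#+++*+***#%#*+=::+####*******
217 *-:------+%%#*+****%#**#%%**=::*######***#
218 :-::-----*%%#*+*-   :#@#*%#*+=::%######*##
219 -=::-----*%%#*=       +@%*##**=:*%#####*#*
220 ++-------*%%=..        -@%###*=--######*##
221 *+-------*@*.       .   -@%###+=:*######*#
222 *+:--::--*%-::-:.        +@#%#*+--*#######
223 *+-::::::=#-===+=:       .+@%##+=-*#######
224 **+=-::::-#:+==+==-.   .. .@%##*+==%######
225 +*
[... 1002 characters left out ...]
 182 369 385 217 146
242 207 200 195 193 281 376 392 387 342 188 179 187 397 408 221 140
245 175 172 302 449 478 513 519 522 543 277 198 127 435 437 230 136
248 149 148 291 433 477 570 590 591 607 336 210 145 368 397 224 141
251 204 202 307 414 448 478 481 484 419 223 175 128 328 353 197 134
254 287 297 327 362 378 385 390 392 342 191 179 120 291 278 169 134
257 312 309 281 287 298 294 292 300 258 163 128 139 257 248 157 141
260 308 304 265 238 239 237 238 244 177 131 115 133 223 211 143 137
263 397 408 374 261 253 292 284 273 249 141 237 216 195 165 127 127
266 192 189 191 202 209 183 216 234 195 123 219 197 186 152 125 122
269 298 301 296 310 309 280 276 286 291 290 284 291 312 173 117 121
```

```bash
python3 -m inch '{"plan":[0.02,0,0,0,0,0,0.2, 0,0,0,0,0,0,0.2, 0,0,0,0,0,0,0.2]}'|sed -n '1,2p;4,6p'
python3 - <<'E'
from h import *
from scipy.optimize import least_squares
c=snap('scene','s12.png'); g=load('s6.png')
a=c['frame'][205:246,330:375].astype(int); b=g['frame'][205:246,330:375].astype(int)
m=(np.abs(a-b).sum(2)>45)&(a.sum(2)<260)&(a.sum(2)<b.sum(2)); vs,us=np.nonzero(m); P=np.c_[us+330,vs+205]
for r in range(41): print(205+r,''.join('#' if q else '.' for q in m[r]))
P=P[(P[:,1]<=236)&(P[:,0]>341)]
x=np.array([np.cos(-.299),np.sin(-.299),0]);y=np.array([-x[1],x[0],0]);z=np.array([0,0,1.])
G=np.array([605.9,-208.1,123])+16*x
A=np.radians(np.linspace(-50,230,150))
def f(p,fix=None):
    s=np.array([proj(c,G+p[0]*y+p[1]*z+p[2]*np.cos(q)*y+p[3]*np.sin(q)*z) for q in A])
    return np.r_[[np.linalg.norm(s-k,axis=1).min()*.4 for k in P],(p[2]-27.5)/1,(p[3]-26)/1]
r=least_squares(f,[0,0,27.5,26],diff_step=1e-2,x_scale=1); print('ring rel groove left,up,a,b',r.x.round(2),r.cost.round(2),np.sqrt(np.diag(np.linalg.inv(r.jac.T@r.jac))).round(2))
E
```

```text
time: 15.27
tcp_pos: [465.9, -163.1, 92.8]
ft_force: [0.7, -0.6, -1.9]
grip_width: 25.1
finger_force: 80.4
205 .............................................
206 .............................................
207 .............................................
208 .............................................
209 .............................................
210 .............................................
211 .............................................
212 ..................#..........................
213 ................########.....................
214 ................##########...................
215 ...............###.....#####.................
216 ..............###.......#####................
217 .............####..###########...............
218 .............###........#######..............
219 .............###..........######.............
220 .............##.............#.###............
221 .............#...............#####...........
222 .............................#####...........
223 .............#.................####..........
224 ...............................####....
[... 438 characters left out ...]
......###.........
234 ...#...........................#####.........
235 .............................######..........
236 ..............................####...........
237 ..............................####...........
238 .........................#....#.##...........
239 ......#............####........###...........
240 .............................................
241 .............................................
242 ...........#.................................
243 .............................................
244 .............................................
245 .............................................
ring rel groove left,up,a,b [ 0.67  0.05 28.04 25.2 ] 15.66 [0.8  0.99 0.69 0.86]
```

The ring is centred on the groove within about 1 mm, the force is near zero, and the grip is holding at 80 N. Handing in.

```bash
python3 -c "
from plant import close_job; print(close_job())"
```

```text
the job is handed in; nothing more can be done
None
```

I pressed the red button, then the blue, each down to its hard stop and released. The snap ring is held spread round the groove at the washer, pliers still squeezed at about 80 N; the fit puts it within about 1 mm of centre (±1 mm) with almost no contact force. I did not touch the beeswax, dye bottle or screwdriver, and the job is handed in.

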